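Let an AA cell out of the lever dispenser and ease its lid shut

TASK

Push the paddle of the battery dispenser's lever all the way down with your fingertips so that the linked lid rises and the AA cell rolls out by itself into the catch tray. Then ease the lever back up so that the lid comes down gently, without slamming, until it is shut, and move clear. Only press the lever: pick nothing up, do not touch the cell or the lid, and leave the mug, lip balm and eraser alone.

Things in the scene. Friction and masses are not known exactly. Their poses are not given: they have to be found in the camera images.
- dispenser: White battery dispenser, 200 x 68 mm, 77 mm high, fixed. Origin on the desk at mid-width, 117 mm behind the tray's front face. Own axes: -x front (tray side), +y left, z up. Bay with sloped floor: x -0.04 to 0.075. Open catch tray: x -0.112 to -0.04, 56 mm wide inside, side walls 40 mm, front wall 32 mm high, floor sloping down to the front. The lever runs along its right (-y) side.
- hood: The lid: pale translucent 108 x 66 mm panel with grey rim and a grey front lip that holds the cell back; top 77 mm above the desk when shut. Origin on its hinge at the rear top (dispenser x 0.07, height 74 mm). About 0.1 kg; falls shut when the lever is let go. Fully raised, its front edge is about 140 mm above the desk at dispenser x -0.02.
- paddle (a point): Centre of the top face of the lever's grey paddle (36 mm along the dispenser's x, 40 along its y, 6 thick), at dispenser x -0.10, y -0.074, height 65 mm when up. Goes down 37 mm, practically straight, to height 28 mm. Pressing takes about 2 N at first, 3 to 4 N at the bottom; a spring and the lid's weight push it back up. The lever's steel bar runs 29 mm to the left of this point.
- lever (a joint): Lever angle in rad: 0 up (at rest), 0.3 paddle fully down. Pivot 125 mm behind the paddle's centre.
- lid (a joint): Lid angle in rad: 0 shut, 0.6 fully raised; always about twice the lever angle. Closing faster than 2 rad/s at any moment (paddle rising faster than about 120 mm/s) counts as slamming; let go, it slams at several rad/s.
- cell: AA cell, 50 mm long, 14 mm diameter, lying across the bay (along the dispenser's y) behind the lid's front lip; origin at its underside as built (it rolls). It starts to roll once the lid is raised by about 0.15 rad and is at the tray's front wall within a second.
- tray (a point): Point on the tray's floor just behind its front wall, where the cell comes to rest; turned like the dispenser.
- mug: Bystander: white mug with grey dots, 82 mm diameter, 91 mm high, standing just left of the dispenser; origin under its centre.
- lip_balm: Bystander: lip balm stick, 17 mm diameter, 67 mm high, standing left of the tray; origin under its centre.
- eraser: Bystander: eraser in a card sleeve, 19 x 43 x 13 mm, lying in front of the tray, about 100 mm from the paddle; origin under its centre.

How it is judged:
By the outcome, as a careful person would: the job done as asked, in the order asked, and still so for the second after the job is handed in, with the robot touching nothing.
It also fails if it takes over 40 s, if anything falls off the work surface, if the arm or the gripper's body presses on something with over 40 N, if the wrist force passes 120 N, or if a joint passes its speed limit or range.

ROBOT

A 6-joint arm with a two-finger parallel gripper is mounted at the origin on a cart in front of the work surface, level with it; the furniture and walls round the work are solid. World frame = base frame: x ahead of the robot, y to its left, z up, the work surface at z = 0. Lengths are in mm, angles in degrees, forces in N, time in s.
With the tool pointing down it reaches from about 300 to 850 mm from the base axis. Payload 4.2 kg.
Tool frame: the origin (TCP) lies at the very end of the fingers, on their centre line; the grasp point (between the pads) lies 19 mm behind it (env.grasp_offset is the distance from the TCP to the grasp point, in mm); z points along the fingers, y is the line along which they close (so a half turn about z gives the same grasp; the last joint's range is limited). The gripper opens to 91 mm and grips with 3 to 60 N. Pads are 32 mm wide; open, the fingers measure 118 mm over their backs; the gripper's body (76 mm by 178 mm) begins 60 mm behind the grasp point.
Start: joints at [71.448, 18.312, 89.639, -0, 72.044, -1.146], TCP at [172.013, 548.685, 213.976] pointing down, gripper open.
Joint ranges: [-177.97, 177.97], [-48.28, 115.42], [12.27, 149.76], [-77.06, 257.06], [2.81, 150.46], [-146.56, 146.56]. Speed limits (degrees/s): [147.25, 147.25, 180, 180, 180, 180].

INTERFACE

Orientations are given as [roll, pitch, yaw] about the fixed x, y, z axes, in that order (R = Rz(yaw) Ry(pitch) Rx(roll)).
In Python, from workcell import env, eyes gives the robot as it stands.
- The arm moves only by the tool send_rows, never from a script. Its arguments are lists of equal length, an entry for each row: "grip": the opening, from -1 (shut) to 1 (fully open), so that 0 is half open; "xyz": the shift along the world's x, y, z in m, a list of three; "yaw": the turn about the world's z in degrees. A call has 1 to 8 rows; each row is the pose to reach, as a shift and turn from the pose commanded when the call began; what a row does not reach only later rows make up. A row lasts 1/12 s, in which the tool goes at most 41.7 mm and 7.16 degrees, less where a joint would pass 70% of its speed; a pose out of reach is approached as far as the arm can. A call with a gripper value outside its range is refused whole. The fingers move at their own pace and stop on an object; "grip_force" is the grip in N (left out, the last holds). Time passes only in rows, so rows that repeat a pose let the fingers close. It gives the time, the measured TCP pose, the force, the opening and the grip force at its end, in the units of the state.
- env.state(): the state, without advancing time (a new reading comes with each control period).
- eyes.grab_frame(name): name is "scene" or "top" or "wrist"; returns a dict with "frame" (384x512x3 uint8, red, green, blue), "fx", "fy", "cx", "cy" (pixels), "pose" (4x4, takes a point from camera to world coordinates). Camera axes: x right, y down, z forward; pixel columns grow to the right and rows downward; lengths in mm; the calibration is good to about 2 mm. The wrist camera is an equidistant fisheye: a pixel r from the principal point sees the ray r / f radians off the axis. A picture is of the moment at which its call begins. There is no depth.
- env.job_done(): hands the job in; it is judged then, once.
The state is a dict: "time_s": time; "qpos": joint angles; "qvel": joint speeds; "effort": joint torques, N m; "ee_pos": TCP position; "ee_rot": TCP orientation; "force": force on the tool from outside, world axes, zero at the start; "torque": the same for the moment, N m; "gripper_width": finger opening in mm; "gripper_force": force on a finger pad.
Only numpy, scipy, OpenCV 4.12 (cv2) and the standard library are available. Lean on these libraries where they do the work, as an engineer would, in place of code of your own. Each camera call takes 0.05 s, during which the arm holds its last target. There are 200 camera calls.

## Working session

There is one attempt and no reset: what is moved stays moved. The work goes in short steps, Python scripts to look and compute and a tool call to move; the robot and the scene stay as the last step left them, time stands still between calls to the robot, and variables do not carry over. Pictures are saved under pics/ and viewed, at most 10 in all, crops included, and the job is handed in when it is done.

Besides the shell and the picture viewer there is one more tool, called after "Emit:" in YAML: its name, and indented under it one key for each argument. send_rows: Moves the arm, as the interface text tells. Its arguments: {"type":"object","properties":{"grip":{"type":"array"},"xyz":{"type":"array"},"yaw":{"type":"array"},"grip_force":{"type":"number"}},"required":["grip","xyz","yaw"]}

```bash
mkdir -p pics; python3 - <<'E'
from workcell import env, eyes
import cv2, numpy as np
for n in ("scene","top"):
    d=eyes.grab_frame(n); cv2.imwrite(f"pics/{n}0.png",d["frame"][:,:,::-1])
    print(n,d["fx"],d["fy"],d["cx"],d["cy"],np.round(d["pose"],3).tolist())
s=env.state(); print(s["time_s"],s["ee_pos"],s["ee_rot"],s["gripper_width"])
E
```

```text
scene 464.90072764774 464.90072764774 254.86011690847633 197.0751332850568 [[0.906, -0.291, 0.307, 325.057], [-0.423, -0.635, 0.646, -397.71], [0.007, -0.715, -0.699, 661.265], [0.0, 0.0, 0.0, 1.0]]
top 424.3946937607476 424.3946937607476 256.8910139406245 192.46312469034137 [[0.013, -0.995, 0.094, 526.139], [-1.0, -0.011, 0.019, 134.626], [-0.018, -0.095, -0.995, 911.782], [0.0, 0.0, 0.0, 1.0]]
0.1 [171.87625162 548.24963418 213.21931486] [-1.79912035e+02 -6.49795272e-04  1.62593402e+02] 91.59900186884484
```

View pics/scene0.png

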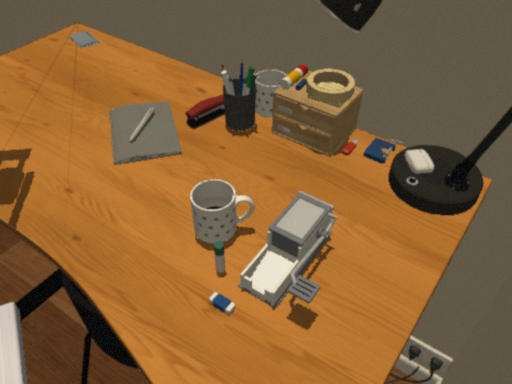

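View pics/top0.png

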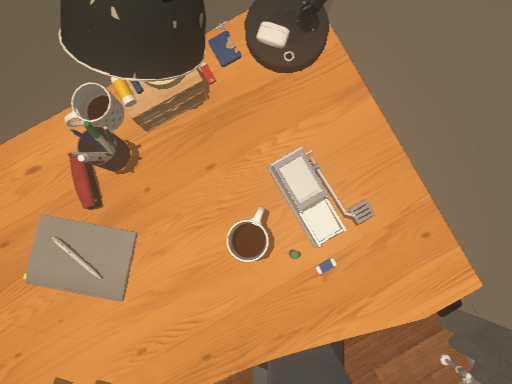

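The scene view shows the dispenser at about (290,245) with its paddle at (305,290). In the top view the paddle is at about (360,212) and the tray at (322,222). I'll zoom in on both.

```bash
python3 - <<'E'
import cv2, numpy as np
a=cv2.imread("pics/top0.png")[140:260,260:380]; b=cv2.imread("pics/scene0.png")[185:315,225:345]
a=cv2.resize(a,(400,400),interpolation=cv2.INTER_CUBIC); b=cv2.resize(b,(400,433),interpolation=cv2.INTER_CUBIC)
c=np.zeros((433,800,3),np.uint8); c[:400,:400]=a; c[:,400:]=b
cv2.imwrite("pics/crop0.png",c)
E
```

```text
(no output)
```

View pics/crop0.png

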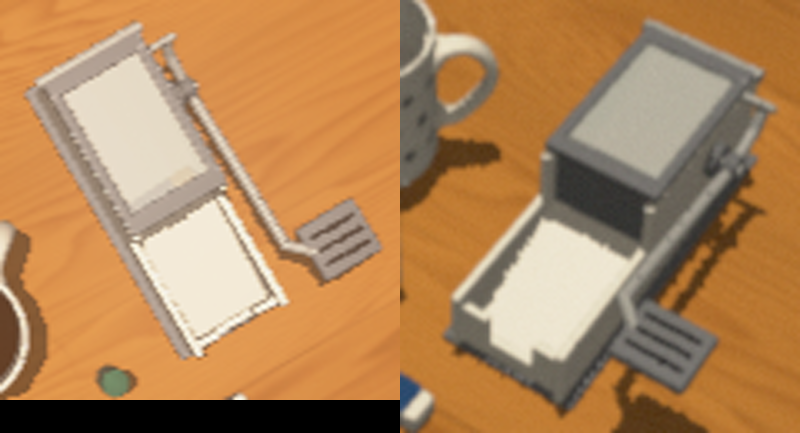

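```bash
cat > fit.py <<'E'
import numpy as np
from scipy.optimize import least_squares
T=np.array([[0.013,-0.995,0.094,526.139],[-1,-0.011,0.019,134.626],[-0.018,-0.095,-0.995,911.782]])
from workcell import eyes
cams={n:eyes.grab_frame(n) for n in("top","scene")}
def proj(n,P):
    d=cams[n];M=np.linalg.inv(d["pose"]);p=M[:3,:3]@P+M[:3,3]
    return np.array([d["fx"]*p[0]/p[2]+d["cx"],d["fy"]*p[1]/p[2]+d["cy"]])
t=lambda u,v:(260+u/3.3333-.35,140+v/3.3333-.35)
s=lambda u,v:(225+(u-400)/3.3333-.35,185+v/3.3333-.35)
# dispenser pts
pad={'FL':(-118,-54,65),'FR':(-118,-94,65),'RR':(-82,-94,65),'RL':(-82,-54,65)}
obs=[("top",pad['RL'],t(297,232)),("top",pad['RR'],t(350,200)),("top",pad['FR'],t(382,246)),("top",pad['FL'],t(328,282)),
("scene",pad['RL'],s(653,300)),("scene",pad['RR'],s(718,343)),("scene",pad['FR'],s(682,392)),("scene",pad['FL'],s(610,348)),
("top",(-117,-34,36),t(287,300)),("top",(-117,34,36),t(200,355)),
("scene",(-38,33,77),s(548,145)),("scene",(-38,-33,77),s(655,197)),("scene",(70,33,77),s(650,22)),("scene",(70,-33,77),s(762,72))]
def W(p,q):
    c,S=np.cos(p[2]),np.sin(p[2]);return np.array([p[0]+c*q[0]-S*q[1],p[1]+S*q[0]+c*q[1],q[2]])
f=lambda p:np.concatenate([proj(n,W(p,q))-o for n,q,o in obs])
best=min((least_squares(f,[500,0,y],loss="soft_l1") for y in (-1,-.5,0,.5,1,2.5)),key=lambda r:r.cost)
p=best.x;print(p[:2],np.degrees(p[2]),best.cost);print(np.round(f(p).reshape(-1,2),1).tolist())
for k,q in dict(paddle=(-100,-74,65),barfront=(-100,-45,65),down=(-100,-74,28)).items():print(k,W(p,q))
E
python3 fit.py; python3 -c "
from workcell import env;print(env.state())"
```

```text
[619.05328292  56.87386023] 30.70838599957852 8.925169569938157
[[-0.3, -0.6], [1.0, -1.0], [0.9, 0.8], [-0.2, 0.1], [-1.9, -0.8], [1.0, -1.7], [0.3, 0.2], [-1.0, 0.6], [0.4, -0.5], [-2.1, -0.3], [-1.3, -0.1], [0.6, 1.5], [0.5, 0.3], [-0.7, 0.0]]
paddle [570.86501764 -57.81655388  65.        ]
barfront [556.0556235  -32.88300529  65.        ]
down [570.86501764 -57.81655388  28.        ]
{'time_s': 0.2, 'qpos': array([ 7.14498348e+01,  1.83370136e+01,  8.96802699e+01, -1.48051329e-03,
        7.20420512e+01, -1.14571784e+00]), 'qvel': array([ 0.02306121, -0.08198525, -0.2670262 ,  0.04156469, -0.12758423,
        0.09330903]), 'effort': array([-6.38248202e-04, -4.12348580e+01, -2.31933886e+01,  7.25775165e-02,
        4.35489882e-02, -1.15217854e-04]), 'ee_pos': array([171.9034406 , 548.39648906, 213.44403046]), 'ee_rot': array([-1.79940649e+02,  2.21221678e-04,  1.62596010e+02]), 'force': array([ 0.51544048, -0.36338847, -0.23644154]), 'torque': array([-0.04035818, -0.00405757,  0.01434411]), 'gripper_force': 0.0, 'gripper_width': 91.17282485746544}
```

Emit:
send_rows:
  grip: [-1,-1,-1,-1,-1,-1,-1,-1]
  xyz:
    - [0.008,-0.012,0]
    - [0.024,-0.036,0]
    - [0.044,-0.066,0]
    - [0.064,-0.096,0]
    - [0.084,-0.126,0]
    - [0.104,-0.156,0]
    - [0.124,-0.186,0]
    - [0.14,-0.213,0]
  yaw: [-3,-9,-15,-21,-28,-35,-42,-48]

```text
time_s: 0.87
ee_pos: [312.8, 333.8, 213.9]
ee_rot: [180.0, 0.0, 114.3]
force: [1.0, 0.5, 0.3]
gripper_width: 40.8
gripper_force: 0.0
```

Emit:
send_rows:
  grip: [-1,-1,-1,-1,-1,-1,-1,-1]
  xyz:
    - [0.018,-0.028,0]
    - [0.036,-0.056,0]
    - [0.054,-0.084,0]
    - [0.072,-0.11,0]
    - [0.09,-0.137,0]
    - [0.108,-0.164,0]
    - [0.126,-0.192,0]
    - [0.142,-0.216,0]
  yaw: [-6,-12,-18,-24,-30,-36,-42,-46]

```text
time_s: 1.53
ee_pos: [454.7, 117.8, 214.0]
ee_rot: [180.0, 0.0, 68.3]
force: [-0.7, 0.1, 0.1]
gripper_width: 0.2
gripper_force: 0.0
```

Emit:
send_rows:
  grip: [-1,-1,-1,-1,-1,-1,-1,-1]
  xyz:
    - [0.018,-0.028,0]
    - [0.036,-0.056,0]
    - [0.054,-0.084,0]
    - [0.072,-0.11,0]
    - [0.09,-0.137,0]
    - [0.105,-0.16,0]
    - [0.115,-0.175,0]
    - [0.118,-0.179,0]
  yaw: [-6,-12,-18,-24,-30,-35,-38,-38]

```text
time_s: 2.2
ee_pos: [573.3, -61.8, 213.4]
ee_rot: [180.0, 0.0, 30.4]
force: [-0.1, -0.2, 0.3]
gripper_width: 0.4
gripper_force: 0.0
```

Emit:
send_rows:
  grip: [-1,-1,-1,-1,-1,-1,-1,-1]
  xyz:
    - [0,0,-0.01]
    - [0,0,-0.03]
    - [0,0,-0.05]
    - [0,0,-0.07]
    - [0,0,-0.09]
    - [0,0,-0.11]
    - [0,0,-0.115]
    - [0,0,-0.115]
  yaw: [0,0,0,0,0,0,0,0]

```text
time_s: 2.87
ee_pos: [569.9, -57.9, 97.1]
ee_rot: [-179.8, 0.2, 30.7]
force: [0.8, -0.2, -0.0]
gripper_width: 0.4
gripper_force: 0.0
```

```bash
python3 - <<'E'
from workcell import env, eyes
import cv2, numpy as np
a=eyes.grab_frame("top")["frame"][140:260,260:380]; b=eyes.grab_frame("scene")["frame"][185:315,225:345]
c=np.zeros((433,800,3),np.uint8); c[:400,:400]=cv2.resize(a,(400,400)); c[:,400:]=cv2.resize(b,(400,433))
cv2.imwrite("pics/crop1.png",c[:,:,::-1])
s=env.state(); print(s["time_s"],s["ee_pos"],s["ee_rot"],s["force"],s["gripper_width"],s["qpos"])
E
```

```text
2.9667 [572.11632034 -58.63702319  99.63028068] [ 1.79975578e+02 -3.88687396e-02  3.06678006e+01] [ 0.32920307  0.75567062 -0.06648651] 0.577127791811518 [-7.00023999e+00  2.36889624e+01  9.90886172e+01  5.26031498e-03
  5.71767295e+01  5.23291181e+01]
```

View pics/crop1.png

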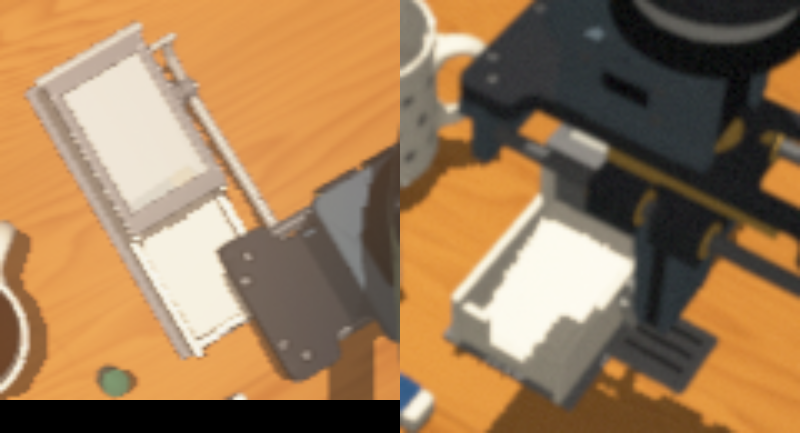

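The closed fingertips sit over the paddle (scene crop about (665,330)), clear of the tray wall and the bar. Next is the press.

Emit:
send_rows:
  grip: [-1,-1,-1,-1,-1,-1,-1,-1]
  xyz:
    - [0,0,-0.008]
    - [0,0,-0.016]
    - [0,0,-0.024]
    - [0,0,-0.03]
    - [0,0,-0.034]
    - [0,0,-0.038]
    - [0,0,-0.042]
    - [0,0,-0.046]
  yaw: [0,0,0,0,0,0,0,0]

```text
time_s: 3.63
ee_pos: [571.7, -59.5, 52.8]
ee_rot: [-180.0, 0.0, 30.6]
force: [-3.4, -0.6, 2.0]
gripper_width: 0.3
gripper_force: 1.7
```

Emit:
send_rows:
  grip: [-1,-1,-1,-1,-1,-1,-1,-1]
  xyz:
    - [0,0,-0.004]
    - [0,0,-0.008]
    - [0,0,-0.012]
    - [0,0,-0.016]
    - [0,0,-0.02]
    - [0,0,-0.022]
    - [0,0,-0.023]
    - [0,0,-0.023]
  yaw: [0,0,0,0,0,0,0,0]

```text
time_s: 4.3
ee_pos: [573.0, -58.9, 31.6]
ee_rot: [180.0, -0.1, 30.6]
force: [-3.8, 1.1, 12.8]
gripper_width: 0.4
gripper_force: 6.4
```

```bash
python3 - <<'E'
from workcell import env, eyes
import cv2, numpy as np
s=env.state(); print(s["time_s"],s["ee_pos"],s["force"])
a=eyes.grab_frame("top")["frame"][140:260,260:380]; b=eyes.grab_frame("scene")["frame"][165:315,225:345]
s=env.state(); print(s["time_s"],s["ee_pos"],s["force"])
c=np.zeros((500,800,3),np.uint8); c[:400,:400]=cv2.resize(a,(400,400)); c[:,400:]=cv2.resize(b,(400,500))
cv2.imwrite("pics/crop2.png",c[:,:,::-1])
E
```

```text
4.3 [572.9576352  -58.9216441   31.56740405] [-3.76115105  1.07259654 12.82465769]
4.4 [572.95380726 -58.94868623  31.57165305] [-3.92207539  1.75996385 12.17414065]
```

View pics/crop2.png

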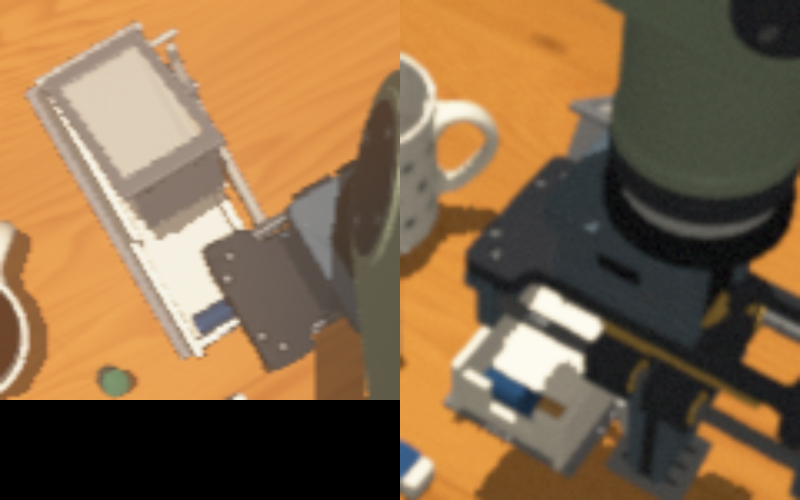

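The lid is raised and the blue cell lies at the tray's front wall (scene crop about (520,390)). A force of 12 N against the expected 3–4 N means the stop is reached. I'll nudge 1 mm further to confirm, then ease up.

Emit:
send_rows:
  grip: [-1,-1,-1,-1,-1,-1]
  xyz:
    - [0,0,-0.001]
    - [0,0,-0.001]
    - [0,0,-0.001]
    - [0,0,-0.001]
    - [0,0,-0.001]
    - [0,0,-0.001]
  yaw: [0,0,0,0,0,0]

```text
time_s: 4.9
ee_pos: [573.0, -58.9, 31.3]
ee_rot: [179.9, -0.2, 30.6]
force: [-4.7, 1.9, 17.5]
gripper_width: 0.3
gripper_force: 8.8
```

Emit:
send_rows:
  grip: [-1,-1,-1,-1,-1,-1,-1,-1]
  xyz:
    - [0,0,0.001]
    - [0,0,0.002]
    - [0,0,0.004]
    - [0,0,0.006]
    - [0,0,0.008]
    - [0,0,0.01]
    - [0,0,0.012]
    - [0,0,0.014]
  yaw: [0,0,0,0,0,0,0,0]

```text
time_s: 5.57
ee_pos: [571.8, -59.5, 43.0]
ee_rot: [-180.0, 0.0, 30.6]
force: [-0.9, -0.1, 3.1]
gripper_width: 0.5
gripper_force: 1.7
```

Emit:
send_rows:
  grip: [-1,-1,-1,-1,-1,-1,-1,-1]
  xyz:
    - [0,0,0.002]
    - [0,0,0.004]
    - [0,0,0.006]
    - [0,0,0.008]
    - [0,0,0.01]
    - [0,0,0.012]
    - [0,0,0.014]
    - [0,0,0.016]
  yaw: [0,0,0,0,0,0,0,0]

```text
time_s: 6.23
ee_pos: [572.0, -59.3, 59.1]
ee_rot: [180.0, 0.0, 30.6]
force: [-2.9, -0.9, 3.2]
gripper_width: 0.9
gripper_force: 1.5
```

Emit:
send_rows:
  grip: [-1,-1,-1,-1,-1,-1,-1,-1]
  xyz:
    - [0,0,0.001]
    - [0,0,0.002]
    - [0,0,0.003]
    - [0,0,0.004]
    - [0,0,0.005]
    - [0,0,0.006]
    - [0,0,0.007]
    - [0,0,0.008]
  yaw: [0,0,0,0,0,0,0,0]

```text
time_s: 6.9
ee_pos: [572.2, -59.3, 66.8]
ee_rot: [180.0, -0.0, 30.6]
force: [-0.1, 0.1, -0.1]
gripper_width: 0.4
gripper_force: 0.0
```

Emit:
send_rows:
  grip: [-1,-1,-1,-1,-1,-1,-1,-1]
  xyz:
    - [0,0,0.001]
    - [0,0,0.002]
    - [0,0,0.003]
    - [0,0,0.004]
    - [0,0,0.005]
    - [0,0,0.006]
    - [0,0,0.007]
    - [0,0,0.008]
  yaw: [0,0,0,0,0,0,0,0]

```text
time_s: 7.57
ee_pos: [572.0, -59.3, 75.1]
ee_rot: [180.0, -0.0, 30.6]
force: [0.8, -0.3, 1.1]
gripper_width: -0.1
gripper_force: 0.0
```

The stop is confirmed: force rose to 17 N for only 0.3 mm of travel. The lever followed the fingers up gently and contact ended near 65 mm. Now I move clear.

Emit:
send_rows:
  grip: [-1,-1,-1,-1,-1,-1,-1,-1]
  xyz:
    - [0,0,0.01]
    - [0,0,0.03]
    - [0,0,0.05]
    - [0,0,0.07]
    - [0,0,0.09]
    - [0,0,0.11]
    - [0,0,0.125]
    - [0,0,0.13]
  yaw: [0,0,0,0,0,0,0,0]

```text
time_s: 8.23
ee_pos: [573.4, -59.5, 208.6]
ee_rot: [179.8, -0.3, 30.6]
force: [0.4, 0.7, -0.5]
gripper_width: 0.5
gripper_force: 0.0
```

Emit:
send_rows:
  grip: [-1,-1,-1,-1,-1,-1,-1,-1]
  xyz:
    - [-0.01,-0.01,0]
    - [-0.03,-0.03,0]
    - [-0.05,-0.05,0]
    - [-0.07,-0.07,0]
    - [-0.09,-0.09,0]
    - [-0.105,-0.105,0]
    - [-0.11,-0.11,0]
    - [-0.11,-0.11,0]
  yaw: [0,0,0,0,0,0,0,0]

```text
time_s: 8.9
ee_pos: [460.0, -170.3, 204.3]
ee_rot: [-179.9, 0.1, 30.4]
force: [-1.1, 0.8, -0.8]
gripper_width: 0.5
gripper_force: 0.0
```

```bash
python3 - <<'E'
from workcell import env, eyes
import cv2, numpy as np
a=eyes.grab_frame("top")["frame"][140:290,230:380]; b=eyes.grab_frame("scene")["frame"][165:315,195:345]
c=np.hstack([cv2.resize(a,(400,400)),cv2.resize(b,(400,400))])
cv2.imwrite("pics/crop3.png",c[:,:,::-1])
s=env.state(); print(s["time_s"],s["ee_pos"])
E
```

```text
9.0 [ 461.94841121 -169.14208529  204.56893805]
```

View pics/crop3.png

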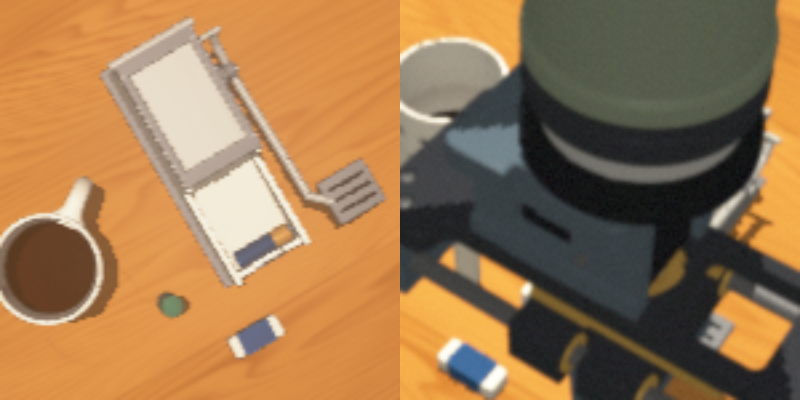

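The top view shows the lid shut, the paddle up at (350,190) and the cell in the tray at (262,248). The mug, lip balm and eraser are where they were.

```bash
python3 -c "
from workcell import env;print(env.job_done())"
```

```text
the job is handed in; nothing more can be done
None
```

I pressed the lever to its stop, the cell rolled into the tray, and I eased the lid shut at about 24 mm/s or less, well under the slam limit; the arm then moved clear and the job was handed in at about 9 s, with no verdict returned.

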